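# Sort the fossil finds from the light table into their reference trays

## Robot

A 7-joint arm with a two-finger parallel gripper is mounted at the origin on the work surface. World frame = base frame: x ahead of the robot, y to its left, z up, the work surface at z = 0. Lengths are in m, angles in rad, forces in N, time in s.
With the tool pointing down it reaches from about 0.4 to 0.875 m from the base axis. Payload 6.5 kg.
Tool frame: the origin (TCP) lies midway between the tips of the shut fingers; the grasp point (between the pads) lies bot.grip_depth behind it (bot.grip_depth is the distance from the TCP to the grasp point, in m); z points along the fingers, y is the direction in which the jaws open and shut (so a half turn about z gives the same grasp; the last joint's range is limited). The gripper opens to 88 mm and grips with 3 to 60 N. Pads are 18 mm wide; open, the fingers measure 123 mm over their backs; the gripper's body (75 mm by 187 mm) begins 45 mm behind the grasp point.
Start: joints at [1.204, 0.536, -0.004, 1.538, 0.003, 1.067, -0.071], TCP at [0.193, -0.621, 0.239] pointing down, gripper open.
Joint ranges: [-2.7, 2.7], [-0.37, 2.16], [-1.27, 1.26], [0.24, 2.4], [-1.31, 4.45], [0.19, 1.91], [-2.76, 2.76]. Speed limits (rad/s): [2.39, 2.39, 3.14, 3.14, 3.14, 3.14, 3.14].

## Interface

Orientations are given as a rotation vector (axis times angle).
In Python, from workcell import bot gives the robot as it stands.
- The arm moves only by the tool jog_arm, never from a script. Its argument "motion" is a list of rows, each a list of 3 entries, a list of its own where there are three numbers: the finger opening in m, from 0 to 0.0881, then the shift along the tool's x, y, z in m, then the turn, a rotation vector about the tool's x, y, z in rad. A call has 1 to 8 rows; each row is the pose to reach, as a shift and turn from the pose commanded when the call began, along the tool's axes at that moment; what a row does not reach only later rows make up. A row lasts 1/12 s, in which the tool goes at most 41.7 mm and 7.16 degrees, less where a joint would pass 70% of its speed; a pose out of reach is approached as far as the arm can. A call with a gripper value outside its range is refused whole. The fingers move at their own pace and stop on an object; "force" is the grip in N (left out, the last holds). Time passes only in rows, so rows that repeat a pose let the fingers close. It gives the time, the measured TCP pose, the force and the opening at its end, in the units of the state.
- bot.read_state(): the state, without advancing time (a new reading comes with each control period).
- bot.capture(name): name is "side" or "top"; returns the picture (384x512x3 uint8, blue, green, red); there is no depth.
- bot.calibration(name): a dict with "K" (3x3 intrinsics, pixels), "rvec" (rotation vector, rad) and "tvec" (3), from world to camera coordinates, as OpenCV has them. Camera axes: x right, y down, z forward; pixel columns grow to the right and rows downward; lengths in m; the calibration is good to about 2 mm. A picture is of the moment at which its call begins. calibration takes no time and is no camera call.
- bot.hand_in(): hands the job in, once; it reports no verdict.
The state is a dict: "clock": time; "joint_positions": joint angles; "dq": joint speeds; "joint_torque": joint torques, N m; "position": TCP position; "orientation": TCP orientation; "wrist_force": force on the tool from outside, world axes, zero at the start; "ft_torque": the same for the moment, N m; "width": opening from 0.0 (shut) to 1.0 (fully open).
Only numpy, scipy, OpenCV 4.12 (cv2) and the standard library are available. Lean on these libraries where they do the work, as an engineer would, in place of code of your own. Each camera call takes 0.05 s, during which the arm holds its last target. There are 200 camera calls.

## Task

Sort the five loose fossils lying on the light table into the four card trays on the bench: each tray shows a reference fossil of its kind mounted on the foam strip at its far end, and every find goes into the open part of the tray of its own kind, lying flat on the card floor the same way up as now, the two ammonites next to each other. Fossils chip, so set them down rather than drop them, and do not shift the glass dish that stands among them.

Things in the scene. Friction and masses are not known exactly. Their poses are not given: they have to be found in the camera images.
- ammonite_a: Larger ammonite: flat coiled ribbed shell on its side, a disc about 48 mm across, 15 mm thick, upright-sided to the grip. Loose, about 60 g. Origin: centre of underside, z up. At the start all finds and the dish stand on the lit panel of the light table, a wooden box 290 x 380 mm whose top is 50 mm above the bench, with mid-points at least 90 mm apart.
- ammonite_b: Smaller ammonite: like the other, a disc about 40 mm across and 13 mm thick, about 40 g. Origin at the centre of its underside, z up.
- belemnite: Belemnite: smooth bullet-shaped stone rod lying flat, 80 mm long along its own x (point to +x, the last 16 mm narrowing), 18 mm wide and 18 mm high, on a flat of clinging rock so that it does not roll. Loose, about 50 g. Origin at the centre of its underside, z up.
- trilobite: Trilobite on its chip of shale: oblong chip 60 mm long along its own x (head to +x), 38 mm wide along its own y, 11 mm thick with upright edges; the ribbed animal stands out 5 mm above the chip. Loose, about 65 g. Origin at the centre of its underside, z up.
- urchin: Fossil sea urchin: round dome with five rows of pores, 42 mm across, 26 mm high; its side is upright from 4 to 13 mm above its flat underside and domes inward above that. Loose, about 65 g. Origin at the centre of its underside, z up.
- tray_ammonite: Fixed card tray, 152 mm along own x, 136 mm along own y; walls 12 mm high, 3 mm thick; floor 3 mm thick. Origin: centre of underside (bench level), z up. Far end (own x +29 to +73 mm): dark foam strip, top 10 mm above bench; fixed on it at own x +51 mm an ammonite, 39 mm across, top 22 mm above bench. Open part: own x -73 to +29 mm, own y -65 to +65 mm, its middle at own x -22 mm.
- tray_belemnite: Fixed card tray, 152 mm along own x, 136 mm along own y; walls 12 mm high, 3 mm thick; floor 3 mm thick. Origin: centre of underside (bench level), z up. Far end (own x +29 to +73 mm): dark foam strip, top 10 mm above bench; fixed on it at own x +51 mm a belemnite lying along own y, 80 mm long, top 28 mm above bench. Open part: own x -73 to +29 mm, own y -65 to +65 mm, its middle at own x -22 mm.
- tray_trilobite: Fixed card tray, 152 mm along own x, 136 mm along own y; walls 12 mm high, 3 mm thick; floor 3 mm thick. Origin: centre of underside (bench level), z up. Far end (own x +29 to +73 mm): dark foam strip, top 10 mm above bench; fixed on it at own x +51 mm a trilobite lying along own y, 60 mm long, top 27 mm above bench. Open part: own x -73 to +29 mm, own y -65 to +65 mm, its middle at own x -22 mm.
- tray_urchin: Fixed card tray, 152 mm along own x, 136 mm along own y; walls 12 mm high, 3 mm thick; floor 3 mm thick. Origin: centre of underside (bench level), z up. Far end (own x +29 to +73 mm): dark foam strip, top 10 mm above bench; fixed on it at own x +51 mm a sea urchin, 39 mm across, top 34 mm above bench. Open part: own x -73 to +29 mm, own y -65 to +65 mm, its middle at own x -22 mm.
- glass_dish: Bystander: open glass dish 89 mm across and 15 mm high, loose, with picked grains in it, standing on the panel among the finds. Origin at the centre of its underside, z up.
There are look-alikes about, which are no part of the job. Leave any red or turquoise look-alike of the belemnite alone.

How it is judged:
By the outcome, as a careful person would: the job done as asked, in the order asked, and still so for the second after the job is handed in, with the robot touching nothing.
It also fails if it takes over 112 s, if anything falls off the work surface, if the arm or the gripper's body presses on something with over 40 N, if the wrist force passes 120 N, or if a joint passes its speed limit or range.

## Working session

There is one attempt and no reset: what is moved stays moved. The work goes in short steps, Python scripts to look and compute and a tool call to move; the robot and the scene stay as the last step left them, time stands still between calls to the robot, and variables do not carry over. Pictures are saved under pics/ and viewed, about 12 in all and at most 16, crops included, and the job is handed in when it is done.

Besides the shell and the picture viewer there is one more tool, called after ">>>" in YAML: its name, and indented under it one key for each argument. jog_arm: Moves the arm, as the interface text tells. Its arguments: {"type":"object","properties":{"motion":{"type":"array","items":{"type":"array"}},"force":{"type":"number"}},"required":["motion"]}

```bash
ls; mkdir -p pics
python3 - <<'E'
from workcell import bot
import cv2
s=bot.read_state();print(s, bot.grip_depth)
for n in("top","side"):
    cv2.imwrite(f"pics/{n}0.png",cv2.resize(bot.capture(n),(800,600),interpolation=cv2.INTER_CUBIC)); c=bot.calibration(n);print(n,c)
E
```

```text
pics
{'clock': 0.0, 'joint_positions': array([ 1.20381689,  0.53716471, -0.00444056,  1.53884216,  0.0026106 ,
        1.06724424, -0.07116823]), 'dq': array([-1.39523547e-03, -7.29277270e-04, -9.23755464e-04, -5.99777928e-04,
       -2.05196129e-05, -1.00943483e-03,  5.04238943e-04]), 'joint_torque': array([ 1.51638025e-03, -5.70987082e+01,  9.91470851e-01, -2.51603419e+01,
       -5.61939168e-02,  1.80505594e-02,  1.74802831e-04]), 'position': array([ 0.19238248, -0.62026491,  0.23785205]), 'orientation': array([-3.10451530e+00, -4.70614542e-01,  5.89062274e-04]), 'wrist_force': array([ 0.73307509, -0.10603331, -0.67201596]), 'ft_torque': array([ 0.03559965, -0.02200591,  0.00955923]), 'width': 1.0003962569600497} 0.0187
top {'K': array([[467.40832059,   0.        , 260.08893538],
       [  0.        , 467.40832059, 189.16663389],
       [  0.        ,   0.        ,   1.        ]]), 'rvec': array([ 2.21097465, -2.16299442,  0.082201  ]), 'tvec': array([-0.02991735,  0.46380256,  1.05059342])}
side {'K': array([[499.56183356,   0.        , 254.97330704],
       [  0.        , 499.56183356, 190.18626331],
       [  0.        ,   0.        ,   1.        ]]), 'rvec': array([ 2.26824876, -0.48153412,  0.23803203]), 'tvec': array([-0.4152218 ,  0.16716087,  1.34355989])}
```

View pics/top0.png

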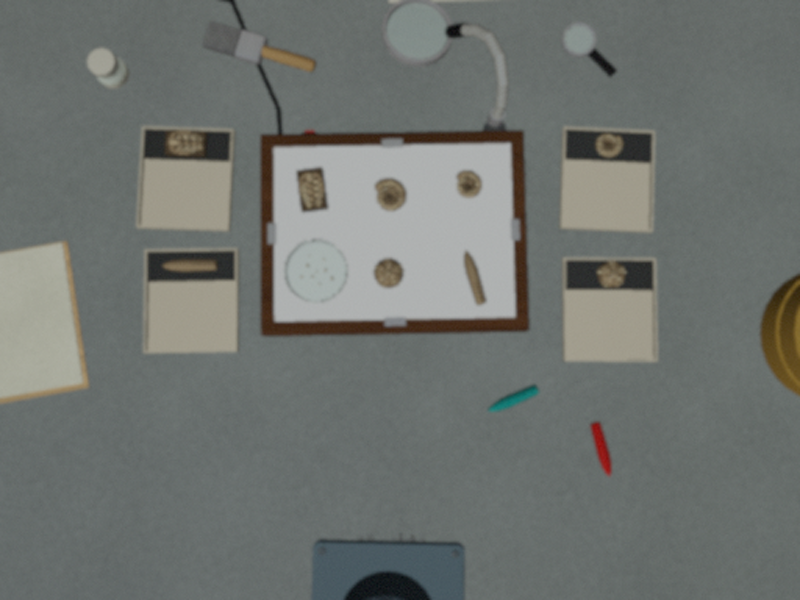

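View pics/side0.png

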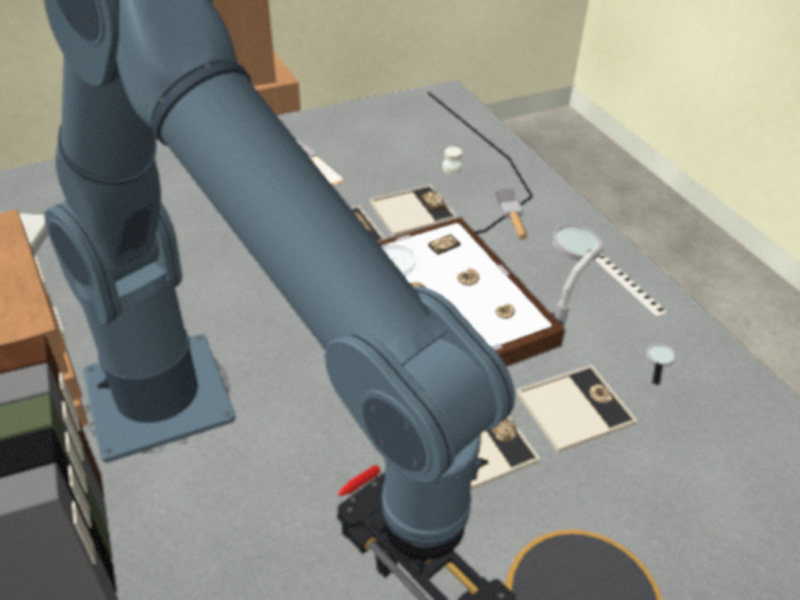

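```bash
cat > h.py <<'E'
from workcell import bot
import cv2, numpy as np
from scipy.spatial.transform import Rotation as Ro
def ray(name,uv,z):
    c=bot.calibration(name); R=cv2.Rodrigues(c["rvec"])[0]; C=-R.T@c["tvec"]
    d=np.c_[np.atleast_2d(uv),np.ones(len(np.atleast_2d(uv)))]@np.linalg.inv(c["K"]).T@R
    return C+d*((z-C[2])/d[:,2])[:,None]
def go(target,yaw=None):
    """tool-frame shift (mm) to world TCP target; turn (rad about tool z) to bring tool x to world yaw"""
    s=bot.read_state(); R=Ro.from_rotvec(s["orientation"]); m=R.as_matrix()
    y=np.arctan2(m[1,0],m[0,0])
    print("t",round(s["clock"],2),"pos",s["position"].round(4),"yaw",y.round(3),"tilt",m[:,2].round(4),"F",s["wrist_force"].round(1),"w",round(s["width"]*.0881,4))
    if target is not None: print("shift",(R.inv().apply(np.array(target)-s["position"])).round(4))
    if yaw is not None:
        T=Ro.from_matrix([[np.cos(yaw),np.sin(yaw),0],[np.sin(yaw),-np.cos(yaw),0],[0,0,-1]])
        print("turn",(R.inv()*T).as_rotvec().round(4))
E
python3 - <<'E'
from h import *
c=bot.calibration("top");R=cv2.Rodrigues(c["rvec"])[0];print("C",-R.T@c["tvec"])
im=bot.capture("top");cv2.imwrite("pics/raw1.png",im)
g=cv2.cvtColor(im,cv2.COLOR_BGR2GRAY)
print([g[int(v*.64),int(u*.64)] for u,v in((430,240),(390,194),(317,250),(100,200),(190,200),(185,135))])
# panel objects
x0,x1,y0,y1=[int(t*.64) for t in(276,512,146,318)]
m=np.zeros_like(g); m[y0:y1,x0:x1]=(g[y0:y1,x0:x1]<150)*255
for k in cv2.findContours(m,cv2.RETR_EXTERNAL,cv2.CHAIN_APPROX_NONE)[0]:
    if cv2.contourArea(k)<60: continue
    w=ray("top",k[:,0],.058)[:,:2]*1000
    r=cv2.minAreaRect(w.astype(np.float32)); M=cv2.moments(k); ce=ray("top",[M['m10']/M['m00'],M['m01']/M['m00']],.058)[0]
    print((k[:,0].mean(0)/.64).round(),"rect",np.round(r[0]),np.round(r[1]),round(r[2],1),"cent",(ce*1000).round(1))
# trays : cream floor regions
hsv=cv2.cvtColor(im,cv2.COLOR_BGR2HSV)
b=im[...,2].astype(int)-im[...,0]
print("cream r-b",b[int(200*.64),int(190*.64)],"bench",b[int(220*.64),int(100*.64)],"panel",b[int(240*.64),int(430*.64)])
m=((b>12)&(g>110)).astype(np.uint8)*255
for k in cv2.findContours(m,cv2.RETR_EXTERNAL,cv2.CHAIN_APPROX_NONE)[0]:
    if cv2.contourArea(k)<1200: continue
    w=ray("top",k[:,0],.008)[:,:2]*1000
    r=cv2.minAreaRect(w.astype(np.float32));print("tray",(k[:,0].mean(0)/.64).round(),np.round(r[0]),np.round(r[1]),round(r[2],1))
P=[bot.read_state()["position"] for _ in range(2)];print(P)
go([.6,.0,.2],0)
E
```

```text
C [ 0.38846726 -0.01629115  1.0810098 ]
[np.uint8(177), np.uint8(68), np.uint8(173), np.uint8(106), np.uint8(152), np.uint8(116)]
[388. 272.] rect [494.   7.] [42. 42.] 19.8 cent [493.9   6.8  58. ]
[474. 278.] rect [ 489. -113.] [77. 18.] 16.1 cent [ 487.8 -113.9   58. ]
[390. 193.] rect [606.   6.] [45. 44.] 1.3 cent [606.3   6.6  58. ]
[468. 183.] rect [ 624. -105.] [36. 36.] 1.3 cent [ 623.9 -104.1   58. ]
[312. 189.] rect [610. 118.] [63. 40.] 9.3 cent [609.8 118.   58. ]
cream r-b 19 bench -3 panel -2
tray [604. 314.] [ 452. -319.] [150. 138.] 0.4
tray [194. 305.] [450. 298.] [149. 135.] 2.2
tray [ 39. 333.] [416. 525.] [222. 131.] 11.4
tray [192. 186.] [632. 313.] [136. 152.] 89.8
tray [602. 177.] [ 645. -315.] [138. 153.] 88.4
[array([ 0.19244133, -0.62038981,  0.23806033]), array([ 0.19244133, -0.62038981,  0.23806033])]
t 0.15 pos [ 0.1924 -0.6204  0.2381] yaw 0.301 tilt [-5.0e-04  1.2e-03 -1.0e+00] F [-0.  -0.7 -0. ] w 0.088
shift [ 0.5731 -0.4717  0.0386]
turn [-1.200e-03  3.000e-04  3.009e-01]
```

Run:
```python
import cv2
im=cv2.imread("pics/raw1.png")[75:240,80:430];cv2.imwrite("pics/c1.png",cv2.resize(im,(800,377),interpolation=cv2.INTER_CUBIC))
```

```text
(no output)
```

View pics/c1.png

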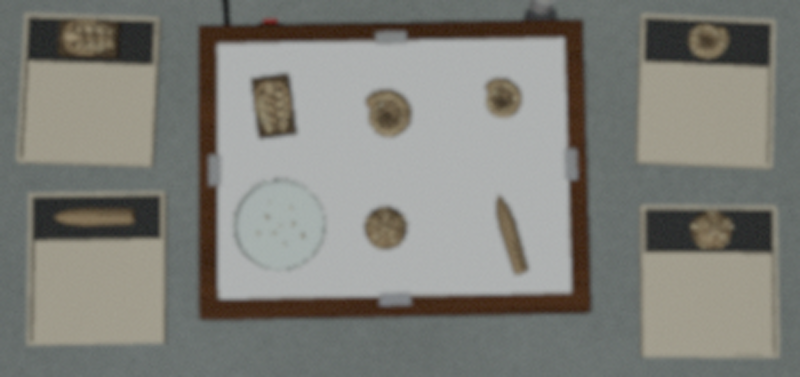

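```bash
python3 -c "
from h import *
go([.489,-.113,.11],.281)"
```

```text
t 0.15 pos [ 0.1924 -0.6204  0.2381] yaw 0.301 tilt [-5.0e-04  1.2e-03 -1.0e+00] F [-0.  -0.7 -0. ] w 0.088
shift [ 0.4336 -0.3966  0.1285]
turn [-0.0013  0.0001  0.0199]
```

>>> jog_arm:
  motion:
    - [0.06,[0.434,-0.397,0.128],[0,0,0.02]]
    - [0.06,[0.434,-0.397,0.128],[0,0,0.02]]
    - [0.06,[0.434,-0.397,0.128],[0,0,0.02]]
    - [0.06,[0.434,-0.397,0.128],[0,0,0.02]]
    - [0.06,[0.434,-0.397,0.128],[0,0,0.02]]
    - [0.06,[0.434,-0.397,0.128],[0,0,0.02]]
    - [0.06,[0.434,-0.397,0.128],[0,0,0.02]]
    - [0.06,[0.434,-0.397,0.128],[0,0,0.02]]
  force: 12

```text
clock: 0.82
position: [0.3575, -0.3379, 0.1675]
orientation: [3.111, 0.439, 0.0]
wrist_force: [0.8, 0.2, 0.5]
width: 0.681
```

```bash
python3 -c "
from h import *
go([.489,-.113,.11],.281)"
```

```text
t 0.82 pos [ 0.3575 -0.3379  0.1675] yaw 0.28 tilt [ 1.e-04 -1.e-04 -1.e+00] F [0.8 0.2 0.5] w 0.06
shift [ 0.1886 -0.1797  0.0575]
turn [ 0.0002 -0.0001 -0.0005]
```

>>> jog_arm:
  motion:
    - [0.06,[0.188,-0.18,0.057],[0,0,0]]
    - [0.06,[0.188,-0.18,0.057],[0,0,0]]
    - [0.06,[0.188,-0.18,0.057],[0,0,0]]
    - [0.06,[0.188,-0.18,0.057],[0,0,0]]
    - [0.06,[0.188,-0.18,0.057],[0,0,0]]
    - [0.06,[0.188,-0.18,0.057],[0,0,0]]
    - [0.06,[0.188,-0.18,0.057],[0,0,0]]
    - [0.06,[0.188,-0.18,0.057],[0,0,0]]

```text
clock: 1.48
position: [0.4894, -0.1092, 0.11]
orientation: [-3.106, -0.452, -0.001]
wrist_force: [0.6, -0.0, 0.1]
width: 0.679
```

```bash
python3 -c "
from h import *
cv2.imwrite('pics/s2.png',cv2.resize(bot.capture('side')[100:300,200:420],(660,600),interpolation=cv2.INTER_CUBIC))
go([.489,-.113,.054],.281)"
```

```text
t 1.53 pos [ 0.4882 -0.1124  0.1103] yaw 0.285 tilt [-7.e-04  9.e-04 -1.e+00] F [ 0.1 -1.5  0.2] w 0.06
shift [0.0006 0.0009 0.0563]
turn [-0.001   0.0004  0.0043]
```

View pics/s2.png

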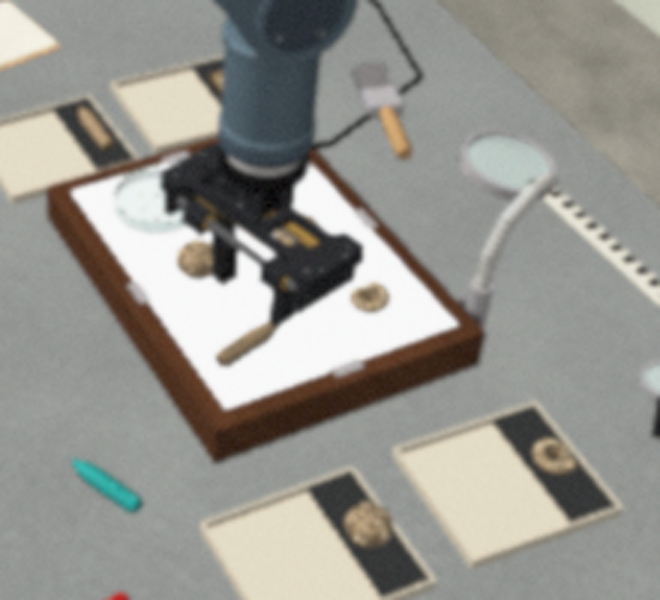

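>>> jog_arm:
  motion:
    - [0.06,[0,0.001,0.03],[0,0,0]]
    - [0.06,[0,0.001,0.05],[0,0,0]]
    - [0.05,[0,0.001,0.057],[0,0,0]]
    - [0.01,[0,0.001,0.057],[0,0,0]]
    - [0.01,[0,0.001,0.057],[0,0,0]]
    - [0.01,[0,0.001,0.057],[0,0,0]]
    - [0.01,[0,0.001,0.057],[0,0,0]]
    - [0.01,[0,0.001,0.057],[0,0,0]]
  force: 15

```text
clock: 2.2
position: [0.4886, -0.1158, 0.0548]
orientation: [3.11, 0.439, 0.003]
wrist_force: [-0.5, -0.2, 0.6]
width: 0.252
```

>>> jog_arm:
  motion:
    - [0.01,[0,0,0.001],[0,0,0]]
    - [0.01,[0,0,0.001],[0,0,0]]
    - [0.01,[0,0,0.001],[0,0,0]]
    - [0.01,[0,0,-0.02],[0,0,0]]
    - [0.01,[0,0,-0.05],[0,0,0]]
    - [0.01,[0,0,-0.05],[0,0,0]]

```text
clock: 2.7
position: [0.4909, -0.1161, 0.108]
orientation: [3.108, 0.439, 0.01]
wrist_force: [1.2, 0.5, -0.8]
width: 0.201
```

```bash
python3 -c "
from h import *
go([.428,.298,.10],0.0)"
```

```text
t 2.7 pos [ 0.4909 -0.1161  0.108 ] yaw 0.281 tilt [ 0.0069 -0.0013 -1.    ] F [ 1.2  0.5 -0.8] w 0.0177
shift [ 0.0542 -0.4153  0.0071]
turn [ 0.0023 -0.0067  0.2807]
```

>>> jog_arm:
  motion:
    - [0.01,[0.054,-0.415,0],[0,0,0.28]]
    - [0.01,[0.054,-0.415,0],[0,0,0.28]]
    - [0.01,[0.054,-0.415,0],[0,0,0.28]]
    - [0.01,[0.054,-0.415,0],[0,0,0.28]]
    - [0.01,[0.054,-0.415,0],[0,0,0.28]]
    - [0.01,[0.054,-0.415,0],[0,0,0.28]]
    - [0.01,[0.054,-0.415,0],[0,0,0.28]]
    - [0.01,[0.054,-0.415,0],[0,0,0.28]]

```text
clock: 3.37
position: [0.4374, 0.2136, 0.1039]
orientation: [-3.142, -0.001, -0.001]
wrist_force: [0.6, 0.5, -0.4]
width: 0.202
```

```bash
python3 -c "
from h import *
go([.428,.298,.06],0.0)"
```

```text
t 3.37 pos [0.4374 0.2136 0.1039] yaw 0.001 tilt [ 4.e-04  1.e-04 -1.e+00] F [ 0.6  0.5 -0.4] w 0.0178
shift [-0.0094 -0.0844  0.0439]
turn [-0.0001 -0.0004  0.0009]
```

>>> jog_arm:
  motion:
    - [0.01,[-0.005,-0.04,0.0],[0,0,0]]
    - [0.01,[-0.01,-0.075,0.02],[0,0,0]]
    - [0.01,[-0.01,-0.084,0.05],[0,0,0]]
    - [0.01,[-0.01,-0.084,0.074],[0,0,0]]
    - [0.01,[-0.01,-0.084,0.084],[0,0,0]]
    - [0.01,[-0.01,-0.084,0.084],[0,0,0]]
    - [0.01,[-0.01,-0.084,0.084],[0,0,0]]

```text
clock: 3.95
position: [0.4282, 0.2948, 0.02]
orientation: [3.141, -0.0, -0.001]
wrist_force: [0.4, -0.6, -0.6]
width: 0.204
```

```bash
python3 -c "
from h import *
cv2.imwrite('pics/s3.png',cv2.resize(bot.capture('side')[50:200,180:330],(600,600),interpolation=cv2.INTER_CUBIC))
go([.428,.298,.0075],0)"
```

```text
t 4.0 pos [0.4289 0.2951 0.0207] yaw -0.001 tilt [ 9.e-04  2.e-04 -1.e+00] F [-0.6 -0.7 -0.4] w 0.0178
shift [-0.0009 -0.0029  0.0132]
turn [-0.0002 -0.0009 -0.0005]
```

View pics/s3.png

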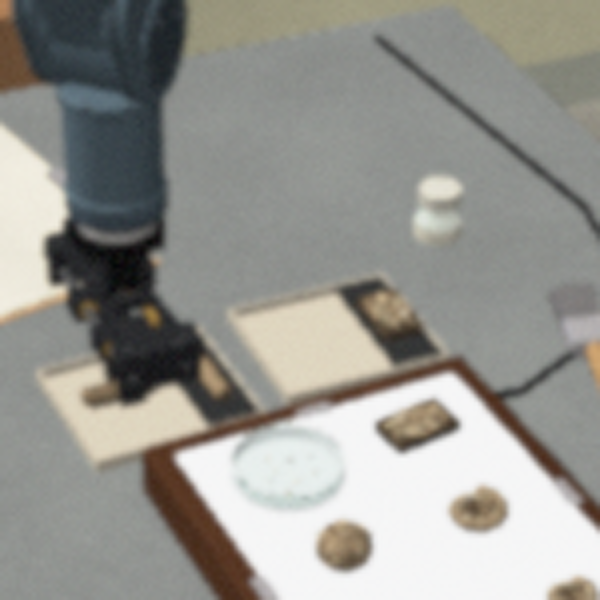

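>>> jog_arm:
  motion:
    - [0.01,[-0.002,0,0.006],[0,0,0]]
    - [0.01,[-0.002,0,0.01],[0,0,0]]
    - [0.01,[-0.002,0,0.012],[0,0,0]]
    - [0.01,[-0.002,0,0.0125],[0,0,0]]
    - [0.01,[-0.002,0,0.0125],[0,0,0]]

```text
clock: 4.42
position: [0.4261, 0.2955, 0.0074]
orientation: [-3.142, -0.001, -0.0]
wrist_force: [0.5, -0.2, -0.8]
width: 0.205
```

>>> jog_arm:
  motion:
    - [0.01,[0,0,0.0005],[0,0,0]]
    - [0.01,[0,0,0.001],[0,0,0]]
    - [0.01,[0,0,0.001],[0,0,0]]
    - [0.01,[0,0,0.001],[0,0,0]]

```text
clock: 4.75
position: [0.4262, 0.2957, 0.007]
orientation: [-3.141, -0.001, -0.001]
wrist_force: [-2.5, -0.6, 6.4]
width: 0.204
```

>>> jog_arm:
  motion:
    - [0.03,[0,0,0],[0,0,0]]
    - [0.04,[0,0,0],[0,0,0]]
    - [0.04,[0,0,0],[0,0,0]]
    - [0.05,[0,0,-0.012],[0,0,0]]
    - [0.06,[0,0,-0.04],[0,0,0]]
    - [0.06,[0,0,-0.08],[0,0,0]]
    - [0.06,[0,0,-0.1],[0,0,0]]
    - [0.06,[0.02,0.02,-0.1],[0,0,0]]

```text
clock: 5.42
position: [0.4452, 0.2819, 0.1116]
orientation: [-3.134, -0.013, -0.007]
wrist_force: [1.1, 0.4, 0.1]
width: 0.681
```

```bash
python3 -c "
from h import *
go([.610,.118,.105],.162)"
```

```text
t 5.42 pos [0.4452 0.2819 0.1116] yaw 0.009 tilt [ 0.0044  0.0075 -1.    ] F [1.1 0.4 0.1] w 0.06
shift [0.1634 0.1654 0.0061]
turn [-0.0071 -0.005  -0.1535]
```

>>> jog_arm:
  motion:
    - [0.062,[0.164,0.158,0],[0,0,-0.162]]
    - [0.062,[0.164,0.158,0],[0,0,-0.162]]
    - [0.062,[0.164,0.158,0],[0,0,-0.162]]
    - [0.062,[0.164,0.158,0],[0,0,-0.162]]
    - [0.062,[0.164,0.158,0],[0,0,-0.162]]
    - [0.062,[0.164,0.158,0],[0,0,-0.162]]
    - [0.062,[0.164,0.158,0],[0,0,-0.162]]
    - [0.062,[0.164,0.158,0],[0,0,-0.162]]

```text
clock: 6.08
position: [0.6106, 0.1166, 0.1068]
orientation: [3.131, 0.251, 0.0]
wrist_force: [-0.6, -0.4, -0.4]
width: 0.702
```

```bash
python3 -c "
from h import *
cv2.imwrite('pics/s4.png',cv2.resize(bot.capture('side')[50:200,180:380],(800,600),interpolation=cv2.INTER_CUBIC))
go([.610,.118,.052],.162)"
```

```text
t 6.13 pos [0.6095 0.1184 0.1066] yaw 0.163 tilt [-7.e-04  7.e-04 -1.e+00] F [-0.5  0.9 -0.4] w 0.0619
shift [0.0004 0.0005 0.0546]
turn [-0.0008  0.0005  0.0009]
```

View pics/s4.png

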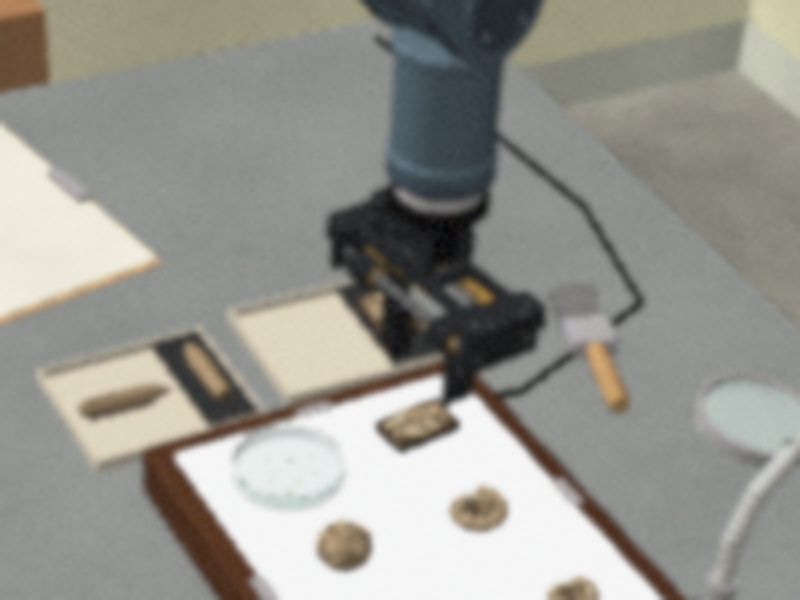

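>>> jog_arm:
  motion:
    - [0.062,[0,0,0.025],[0,0,0]]
    - [0.062,[0,0,0.045],[0,0,0]]
    - [0.062,[0,0,0.052],[0,0,0]]
    - [0.03,[0,0,0.0545],[0,0,0]]
    - [0.03,[0,0,0.0545],[0,0,0]]
    - [0.03,[0,0,0.0545],[0,0,0]]
    - [0.03,[0,0,0.0545],[0,0,0]]
    - [0.03,[0,0,0.0545],[0,0,0]]
  force: 18

```text
clock: 6.8
position: [0.6109, 0.1183, 0.053]
orientation: [-3.131, -0.256, -0.003]
wrist_force: [-0.8, -0.9, 3.7]
width: 0.428
```

>>> jog_arm:
  motion:
    - [0.03,[0,0,-0.005],[0,0,0]]
    - [0.03,[0,0,-0.03],[0,0,0]]
    - [0.03,[0.002,-0.015,-0.05],[0,0,0.04]]
    - [0.03,[0.008,-0.05,-0.05],[0,0,0.1]]
    - [0.03,[0.014,-0.09,-0.05],[0,0,0.16]]
    - [0.03,[0.021,-0.13,-0.05],[0,0,0.16]]
    - [0.03,[0.027,-0.17,-0.05],[0,0,0.16]]
    - [0.03,[0.031,-0.192,-0.05],[0,0,0.162]]

```text
clock: 7.47
position: [0.608, 0.3189, 0.1028]
orientation: [-3.138, -0.009, -0.0]
wrist_force: [-0.8, 0.3, -0.5]
width: 0.425
```

```bash
python3 -c "
from h import *
bot.capture('side');bot.capture('side')
go([.610,.313,.015],0)"
```

```text
t 7.57 pos [0.6077 0.3196 0.1025] yaw 0.008 tilt [-2.0e-04  4.7e-03 -1.0e+00] F [-0.1  0.2  0.6] w 0.0377
shift [0.0023 0.007  0.0874]
turn [-0.0047  0.0001  0.0084]
```

>>> jog_arm:
  motion:
    - [0.03,[0.002,0.006,0.035],[0,0,0]]
    - [0.03,[0.002,0.006,0.07],[0,0,0]]
    - [0.03,[0.002,0.006,0.087],[0,0,0]]
    - [0.03,[0.002,0.006,0.093],[0,0,0]]
    - [0.03,[0.002,0.006,0.0955],[0,0,0]]
    - [0.03,[0.002,0.006,0.0955],[0,0,0]]
    - [0.03,[0.002,0.006,0.0955],[0,0,0]]

```text
clock: 8.15
position: [0.6127, 0.3068, 0.0078]
orientation: [-3.14, -0.001, -0.003]
wrist_force: [-0.1, -0.5, -0.1]
width: 0.425
```

>>> jog_arm:
  motion:
    - [0.03,[0,0,0.001],[0,0,0]]
    - [0.03,[0,0,0.0015],[0,0,0]]
    - [0.03,[0,0,0.002],[0,0,0]]
    - [0.03,[0,0,0.002],[0,0,0]]

```text
clock: 8.48
position: [0.6124, 0.3067, 0.0058]
orientation: [-3.141, -0.001, -0.002]
wrist_force: [-1.2, 0.2, 5.3]
width: 0.428
```

>>> jog_arm:
  motion:
    - [0.05,[0,0,0],[0,0,0]]
    - [0.05,[0,0,0],[0,0,0]]
    - [0.05,[0,0,-0.003],[0,0,0]]
    - [0.06,[0,0,-0.03],[0,0,0]]
    - [0.062,[0,0,-0.07],[0,0,0]]
    - [0.062,[0,0.005,-0.1],[0,0,0]]
    - [0.062,[-0.01,0.03,-0.12],[0,0,-0.1]]
    - [0.062,[-0.025,0.068,-0.12],[0,0,-0.2]]

```text
clock: 9.15
position: [0.5898, 0.2435, 0.1298]
orientation: [-3.119, -0.329, -0.016]
wrist_force: [0.7, 0.1, -0.3]
width: 0.704
```

```bash
python3 -c "
from h import *
go([.494,.007,.125],.5)"
```

```text
t 9.15 pos [0.5898 0.2435 0.1298] yaw 0.21 tilt [ 0.0096  0.0067 -0.9999] F [ 0.7  0.1 -0.3] w 0.062
shift [-0.1431  0.2113  0.0023]
turn [-0.0029 -0.0113 -0.2897]
```

>>> jog_arm:
  motion:
    - [0.062,[-0.143,0.208,0.005],[0,0,-0.3]]
    - [0.062,[-0.143,0.208,0.005],[0,0,-0.3]]
    - [0.062,[-0.143,0.208,0.005],[0,0,-0.3]]
    - [0.062,[-0.143,0.208,0.005],[0,0,-0.3]]
    - [0.062,[-0.143,0.208,0.005],[0,0,-0.3]]
    - [0.062,[-0.143,0.208,0.005],[0,0,-0.3]]
    - [0.062,[-0.143,0.208,0.005],[0,0,-0.3]]
    - [0.062,[-0.143,0.208,0.005],[0,0,-0.3]]

```text
clock: 9.82
position: [0.4872, 0.0029, 0.1195]
orientation: [3.045, 0.77, -0.002]
wrist_force: [0.1, 0.7, -0.6]
width: 0.706
```

```bash
python3 -c "
from h import *
cv2.imwrite('pics/s5.png',cv2.resize(bot.capture('side')[50:200,180:380],(800,600),interpolation=cv2.INTER_CUBIC))
go([.494,.007,.055],.5)"
```

```text
t 9.87 pos [0.4883 0.0054 0.1197] yaw 0.499 tilt [ 8.e-04  1.e-04 -1.e+00] F [ 0.   1.2 -0.4] w 0.0624
shift [0.0057 0.0013 0.0647]
turn [ 0.0003 -0.0007 -0.0012]
```

View pics/s5.png

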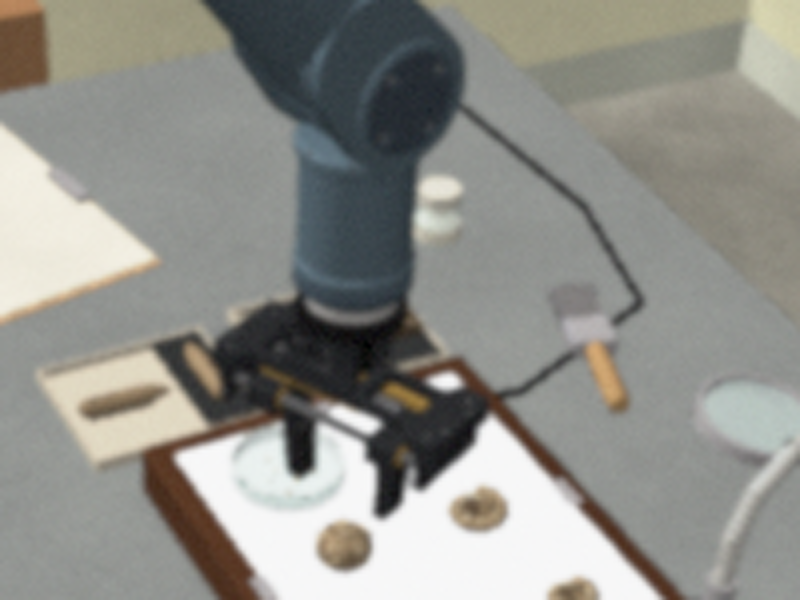

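>>> jog_arm:
  motion:
    - [0.06,[0.005,0.001,0.03],[0,0,0]]
    - [0.058,[0.0055,0.001,0.055],[0,0,0]]
    - [0.058,[0.0055,0.001,0.063],[0,0,0]]
    - [0.058,[0.0055,0.001,0.066],[0,0,0]]
    - [0.03,[0.0055,0.001,0.0665],[0,0,0]]
    - [0.03,[0.0055,0.001,0.0665],[0,0,0]]
    - [0.03,[0.0055,0.001,0.0665],[0,0,0]]
    - [0.03,[0.0055,0.001,0.0665],[0,0,0]]
  force: 18

```text
clock: 10.53
position: [0.4942, 0.0079, 0.0538]
orientation: [3.043, 0.779, 0.003]
wrist_force: [-0.2, 1.6, 1.4]
width: 0.464
```

```bash
python3 -c "
from h import *
go([.43,-.319,.12],.5)"
```

```text
t 10.53 pos [0.4942 0.0079 0.0538] yaw 0.501 tilt [ 1.9e-03  2.0e-04 -1.0e+00] F [-0.2  1.6  1.4] w 0.0409
shift [-0.2132  0.2559 -0.0664]
turn [ 0.0007 -0.0017  0.0009]
```

>>> jog_arm:
  motion:
    - [0.03,[0,0,0],[0,0,0]]
    - [0.03,[0,0,-0.005],[0,0,0]]
    - [0.03,[0,0,-0.03],[0,0,0]]
    - [0.03,[-0.006,0.007,-0.055],[0,0,0]]
    - [0.03,[-0.025,0.03,-0.056],[0,0,0]]
    - [0.03,[-0.05,0.06,-0.056],[0,0,0]]
    - [0.03,[-0.075,0.09,-0.056],[0,0,0]]
    - [0.03,[-0.1,0.12,-0.056],[0,0,0]]

```text
clock: 11.2
position: [0.4628, -0.1472, 0.1096]
orientation: [3.043, 0.78, 0.001]
wrist_force: [-0.2, -1.1, -0.8]
width: 0.463
```

>>> jog_arm:
  motion:
    - [0.03,[-0.025,0.03,0],[0,0,0]]
    - [0.03,[-0.05,0.06,0],[0,0,0]]
    - [0.03,[-0.075,0.09,0],[0,0,0]]
    - [0.03,[-0.1,0.12,0],[0,0,0]]
    - [0.03,[-0.113,0.136,0.02],[0,0,0]]
    - [0.03,[-0.113,0.136,0.05],[0,0,0]]
    - [0.03,[-0.113,0.136,0.07],[0,0,0]]
    - [0.03,[-0.113,0.136,0.07],[0,0,0]]

```text
clock: 11.87
position: [0.4266, -0.3182, 0.0358]
orientation: [-3.04, -0.776, 0.007]
wrist_force: [-1.0, 0.8, -0.1]
width: 0.465
```

```bash
python3 -c "
from h import *
cv2.imwrite('pics/s6.png',cv2.resize(bot.capture('side')[190:384,240:440],(619,600),interpolation=cv2.INTER_CUBIC))
go([.43,-.319,.007],.5)"
```

```text
t 11.92 pos [ 0.4279 -0.3184  0.0377] yaw 0.501 tilt [-0.0034  0.0023 -1.    ] F [ 0.4  0.6 -0.3] w 0.0411
shift [0.0016 0.0017 0.0306]
turn [-0.0037  0.0019  0.0005]
```

View pics/s6.png

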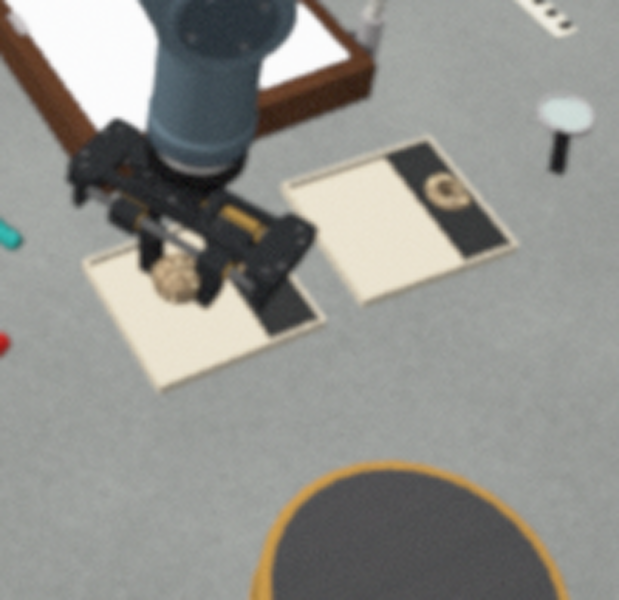

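>>> jog_arm:
  motion:
    - [0.03,[0,0,0.02],[0,0,0]]
    - [0.03,[0,0,0.026],[0,0,0]]
    - [0.03,[0,0,0.028],[0,0,0]]
    - [0.03,[0,0,0.0285],[0,0,0]]
    - [0.03,[0,0,0.0285],[0,0,0]]

```text
clock: 12.33
position: [0.43, -0.3193, 0.0113]
orientation: [3.043, 0.779, 0.001]
wrist_force: [-0.1, -0.3, -1.2]
width: 0.463
```

>>> jog_arm:
  motion:
    - [0.03,[0,0,0.002],[0,0,0]]
    - [0.03,[0,0,0.003],[0,0,0]]
    - [0.03,[0,0,0.004],[0,0,0]]
    - [0.03,[0,0,0.004],[0,0,0]]

```text
clock: 12.67
position: [0.4297, -0.3193, 0.0068]
orientation: [3.043, 0.778, 0.0]
wrist_force: [-0.9, 0.3, 3.6]
width: 0.464
```

>>> jog_arm:
  motion:
    - [0.052,[0,0,0],[0,0,0]]
    - [0.052,[0,0,0],[0,0,0]]
    - [0.054,[0,0,-0.003],[0,0,0]]
    - [0.056,[0,0,-0.03],[0,0,0]]
    - [0.06,[0,0,-0.07],[0,0,0]]
    - [0.06,[0,0,-0.1],[0,0,0]]
    - [0.06,[0,0,-0.11],[0,0,0]]
    - [0.06,[0,0,-0.11],[0,0,0]]

```text
clock: 13.33
position: [0.4311, -0.3203, 0.119]
orientation: [3.04, 0.777, 0.006]
wrist_force: [0.4, -0.2, 0.1]
width: 0.682
```

```bash
python3 -c "
from h import *
go([.624,-.104,.115],.2)"
```

```text
t 13.33 pos [ 0.4311 -0.3203  0.119 ] yaw 0.501 tilt [ 0.0045 -0.0031 -1.    ] F [ 0.4 -0.2  0.1] w 0.0601
shift [ 0.2731 -0.0972  0.0042]
turn [ 0.0045 -0.0031  0.3006]
```

>>> jog_arm:
  motion:
    - [0.06,[0.036,-0.013,0],[0,0,0.1]]
    - [0.06,[0.273,-0.097,0],[0,0,0.3]]
    - [0.06,[0.273,-0.097,0],[0,0,0.3]]
    - [0.06,[0.273,-0.097,0],[0,0,0.3]]
    - [0.06,[0.273,-0.097,0],[0,0,0.3]]
    - [0.06,[0.273,-0.097,0],[0,0,0.3]]
    - [0.06,[0.273,-0.097,0],[0,0,0.3]]
    - [0.06,[0.273,-0.097,0],[0,0,0.3]]

```text
clock: 14.0
position: [0.6265, -0.0925, 0.1145]
orientation: [-3.118, -0.331, -0.004]
wrist_force: [-0.4, 1.6, 0.6]
width: 0.681
```

```bash
python3 -c "
from h import *
cv2.imwrite('pics/s7.png',cv2.resize(bot.capture('side')[90:290,240:440],(600,600),interpolation=cv2.INTER_CUBIC))
go([.624,-.104,.053],.2)"
```

```text
t 14.05 pos [ 0.6241 -0.0965  0.1142] yaw 0.209 tilt [-6.0e-04  3.4e-03 -1.0e+00] F [-0.3 -0.2  1. ] w 0.0597
shift [-0.0016  0.0076  0.0611]
turn [-0.0035 -0.0001  0.009 ]
```

View pics/s7.png

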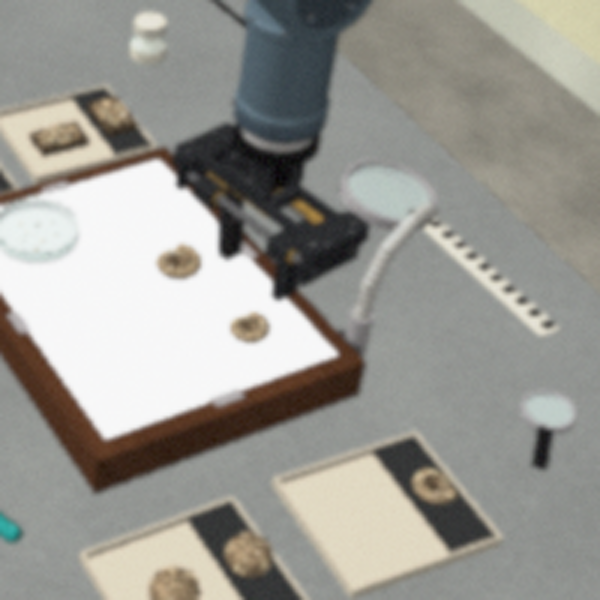

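>>> jog_arm:
  motion:
    - [0.06,[0,0,0.02],[0,0,0.004]]
    - [0.06,[0,0,0.03],[0,0,0.004]]
    - [0.06,[0,0,0.03],[0,0,0.004]]

```text
clock: 14.3
position: [0.6188, -0.104, 0.0824]
orientation: [-3.126, -0.307, 0.011]
wrist_force: [-0.1, -0.5, -0.2]
width: 0.679
```

```bash
python3 -c "
from h import *
go([.624,-.104,.0525],.2)"
```

```text
t 14.3 pos [ 0.6188 -0.104   0.0824] yaw 0.196 tilt [-7.3e-03 -1.0e-04 -1.0e+00] F [-0.1 -0.5 -0.2] w 0.0598
shift [0.0054 0.0011 0.0299]
turn [-0.0014  0.0072 -0.0043]
```

>>> jog_arm:
  motion:
    - [0.06,[0.003,0.001,0.02],[0,0,0]]
    - [0.06,[0.003,0.001,0.028],[0,0,0]]
    - [0.06,[0.003,0.001,0.0295],[0,0,0]]
    - [0.03,[0.003,0.001,0.03],[0,0,0]]
    - [0.03,[0.003,0.001,0.03],[0,0,0]]
    - [0.03,[0.003,0.001,0.03],[0,0,0]]
    - [0.03,[0.003,0.001,0.03],[0,0,0]]
    - [0.03,[0.003,0.001,0.03],[0,0,0]]
  force: 18

```text
clock: 14.97
position: [0.6259, -0.1035, 0.0572]
orientation: [3.126, 0.308, 0.002]
wrist_force: [-1.1, -0.7, 2.6]
width: 0.44
```

```bash
python3 -c "
from h import *
go([.54,-.2,.12],.2)"
```

```text
t 14.97 pos [ 0.6259 -0.1035  0.0572] yaw 0.197 tilt [ 1.1e-03 -2.0e-04 -1.0e+00] F [-1.1 -0.7  2.6] w 0.0388
shift [-0.103   0.0778 -0.0629]
turn [ 0.0004 -0.001  -0.0033]
```

>>> jog_arm:
  motion:
    - [0.05,[0,0,0],[0,0,0]]
    - [0.05,[-0.001,0,0],[0,0,0]]
    - [0.05,[-0.001,0,0.002],[0,0,0]]
    - [0.05,[-0.001,0,0.004],[0,0,0]]
    - [0.03,[-0.001,0,0.0045],[0,0,0]]
    - [0.03,[-0.001,0,0.0045],[0,0,0]]
    - [0.03,[-0.001,0,0.0045],[0,0,0]]
    - [0.03,[-0.001,0,0.0045],[0,0,0]]

```text
clock: 15.63
position: [0.6245, -0.1036, 0.0517]
orientation: [-3.126, -0.309, 0.0]
wrist_force: [0.9, -1.0, -0.4]
width: 0.448
```

```bash
python3 -c "
from h import *
go([.54,-.22,.12],.2)"
```

```text
t 15.63 pos [ 0.6245 -0.1036  0.0517] yaw 0.197 tilt [-2.e-04  1.e-04 -1.e+00] F [ 0.9 -1.  -0.4] w 0.0394
shift [-0.1056  0.0977 -0.0683]
turn [-0.0001  0.0002 -0.0032]
```

>>> jog_arm:
  motion:
    - [0.03,[0,0,0],[0,0,0]]
    - [0.03,[0,0,-0.006],[0,0,0]]
    - [0.03,[-0.01,0.008,-0.03],[0,0,0]]
    - [0.03,[-0.035,0.03,-0.05],[0,0,0]]
    - [0.03,[-0.062,0.057,-0.06],[0,0,-0.1]]
    - [0.03,[-0.09,0.084,-0.06],[0,0,-0.22]]
    - [0.03,[-0.105,0.098,-0.06],[0,0,-0.34]]
    - [0.03,[-0.105,0.098,-0.06],[0,0,-0.46]]

```text
clock: 16.3
position: [0.5369, -0.227, 0.1125]
orientation: [2.972, 1.009, -0.005]
wrist_force: [0.4, -0.1, 0.2]
width: 0.447
```

```bash
python3 -c "
from h import *
go([.623,-.341,.1],1.571)"
```

```text
t 16.3 pos [ 0.5369 -0.227   0.1125] yaw 0.655 tilt [-0.0022 -0.0041 -1.    ] F [ 0.4 -0.1  0.2] w 0.0394
shift [-0.001   0.1429  0.0128]
turn [-2.000e-04  4.900e-03 -9.164e-01]
```

>>> jog_arm:
  motion:
    - [0.03,[0,0.02,0],[0,0,-0.12]]
    - [0.03,[0,0.04,0],[0,0,-0.24]]
    - [0.03,[0,0.07,0],[0,0,-0.36]]
    - [0.03,[0,0.1,0],[0,0,-0.48]]
    - [0.03,[0,0.13,0],[0,0,-0.6]]
    - [0.03,[0,0.143,0.012],[0,0,-0.72]]
    - [0.03,[0,0.143,0.012],[0,0,-0.84]]
    - [0.03,[0,0.143,0.012],[0,0,-0.916]]

```text
clock: 16.97
position: [0.6276, -0.3348, 0.0991]
orientation: [-2.214, -2.228, 0.001]
wrist_force: [0.0, 0.3, -0.5]
width: 0.446
```

>>> jog_arm:
  motion:
    - [0.03,[0,0,0.02],[0,0,0]]
    - [0.03,[0,0,0.04],[0,0,0]]
    - [0.03,[0,0,0.06],[0,0,0]]
    - [0.03,[0,0,0.06],[0,0,0]]
    - [0.03,[0,0,0.06],[0,0,0]]

```text
clock: 17.38
position: [0.6273, -0.3333, 0.0393]
orientation: [-2.218, -2.222, 0.001]
wrist_force: [-0.2, -0.2, -0.5]
width: 0.451
```

```bash
python3 -c "
from h import *
go([.623,-.341,.007],1.571)
cv2.imwrite('pics/s8.png',cv2.resize(bot.capture('side')[180:330,280:430],(600,600),interpolation=cv2.INTER_CUBIC))
"
```

```text
t 17.38 pos [ 0.6273 -0.3333  0.0393] yaw 1.573 tilt [-1.9e-03  6.0e-04 -1.0e+00] F [-0.2 -0.2 -0.5] w 0.0397
shift [-0.0077 -0.0042  0.0324]
turn [-0.0019 -0.0006  0.0018]
```

View pics/s8.png

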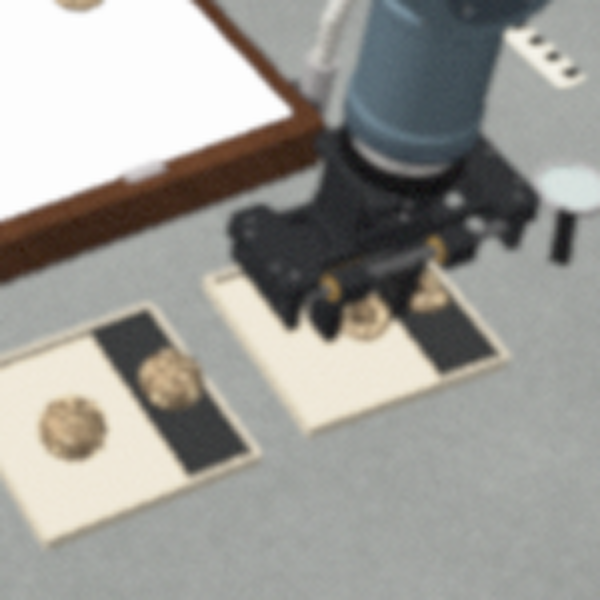

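```bash
python3 -c "
from h import *
print(ray('side',[[357.5,288],[407,268.75],[331.2,249],[390.75,273.2]],.012).round(4))
print('amm',ray('side',[[280+365/4,180+318/4]],.045))
"
```

```text
[[ 0.5643 -0.3852  0.012 ]
 [ 0.7174 -0.385   0.012 ]
 [ 0.5703 -0.2468  0.012 ]
 [ 0.6695 -0.38    0.012 ]]
amm [[ 0.62806869 -0.34209392  0.045     ]]
```

>>> jog_arm:
  motion:
    - [0.03,[-0.004,-0.003,0.005],[0,0,0]]
    - [0.03,[-0.007,-0.006,0.015],[0,0,0]]
    - [0.03,[-0.007,-0.006,0.025],[0,0,0]]
    - [0.03,[-0.007,-0.006,0.03],[0,0,0]]
    - [0.03,[-0.007,-0.006,0.031],[0,0,0]]
    - [0.03,[-0.007,-0.006,0.031],[0,0,0]]

```text
clock: 17.93
position: [0.6217, -0.3401, 0.008]
orientation: [-2.218, -2.223, 0.0]
wrist_force: [0.2, 0.0, -0.7]
width: 0.442
```

>>> jog_arm:
  motion:
    - [0.03,[0,0,0.001],[0,0,0]]
    - [0.03,[0,0,0.002],[0,0,0]]
    - [0.03,[0,0,0.003],[0,0,0]]
    - [0.03,[0,0,0.003],[0,0,0]]

```text
clock: 18.27
position: [0.6221, -0.3404, 0.0058]
orientation: [2.219, 2.224, -0.0]
wrist_force: [0.4, 0.3, -1.1]
width: 0.443
```

>>> jog_arm:
  motion:
    - [0.03,[0,0,0.0007],[0,0,0]]
    - [0.03,[0,0,0.0012],[0,0,0]]
    - [0.03,[0,0,0.0012],[0,0,0]]

```text
clock: 18.52
position: [0.622, -0.3405, 0.0046]
orientation: [-2.219, -2.224, 0.0]
wrist_force: [0.2, -0.5, -0.6]
width: 0.446
```

>>> jog_arm:
  motion:
    - [0.03,[0,0,0.0006],[0,0,0]]
    - [0.03,[0,0,0.0006],[0,0,0]]
    - [0.03,[0,0,0.0006],[0,0,0]]

```text
clock: 18.77
position: [0.6221, -0.3406, 0.0044]
orientation: [2.219, 2.224, -0.0]
wrist_force: [-1.5, 0.3, 3.1]
width: 0.45
```

>>> jog_arm:
  motion:
    - [0.05,[0,0,0],[0,0,0]]
    - [0.05,[0,0,0],[0,0,0]]
    - [0.05,[0,0,-0.002],[0,0,0]]
    - [0.05,[0,0,-0.03],[0,0,0]]
    - [0.06,[0,0,-0.07],[0,0,0]]
    - [0.066,[0.01,-0.01,-0.1],[0,0,0.12]]
    - [0.066,[0.03,-0.035,-0.11],[0,0,0.24]]
    - [0.066,[0.06,-0.06,-0.11],[0,0,0.36]]

```text
clock: 19.43
position: [0.5638, -0.2835, 0.1177]
orientation: [2.584, 1.774, 0.006]
wrist_force: [0.9, 0.6, -0.1]
width: 0.744
```

```bash
python3 -c "
from h import *
go([.606,.007,.11],.2)"
```

```text
t 19.43 pos [ 0.5638 -0.2835  0.1177] yaw 1.203 tilt [ 0.0073 -0.0041 -1.    ] F [ 0.9  0.6 -0.1] w 0.0655
shift [ 0.2863 -0.0651  0.0068]
turn [ 0.0082 -0.003   1.0031]
```

>>> jog_arm:
  motion:
    - [0.066,[0.035,-0.025,0],[0,0,0.12]]
    - [0.066,[0.07,-0.045,0],[0,0,0.24]]
    - [0.066,[0.11,-0.069,0],[0,0,0.36]]
    - [0.066,[0.145,-0.069,0],[0,0,0.48]]
    - [0.066,[0.18,-0.068,0],[0,0,0.6]]
    - [0.066,[0.215,-0.067,0],[0,0,0.72]]
    - [0.066,[0.25,-0.066,0],[0,0,0.84]]
    - [0.066,[0.286,-0.065,0],[0,0,0.96]]

```text
clock: 20.1
position: [0.6017, 0.0117, 0.1143]
orientation: [3.118, 0.387, 0.001]
wrist_force: [0.3, 0.2, 0.7]
width: 0.752
```

>>> jog_arm:
  motion:
    - [0.066,[0,0,0],[0,0,0.03]]
    - [0.066,[0,0,0.015],[0,0,0.03]]
    - [0.066,[0,0,0.025],[0,0,0.03]]
    - [0.066,[0,0,0.025],[0,0,0.03]]

```text
clock: 20.43
position: [0.5995, 0.0098, 0.0868]
orientation: [3.122, 0.35, -0.006]
wrist_force: [-1.0, -0.2, -0.0]
width: 0.746
```

```bash
python3 -c "
from h import *
go([.606,.007,.0525],.2)
cv2.imwrite('pics/s9.png',cv2.resize(bot.capture('side')[90:290,240:440],(600,600),interpolation=cv2.INTER_CUBIC))"
```

```text
t 20.43 pos [0.5995 0.0098 0.0868] yaw 0.223 tilt [-3.9e-03 -5.0e-04 -1.0e+00] F [-1.  -0.2 -0. ] w 0.0658
shift [0.0059 0.0042 0.0343]
turn [-0.0004  0.0039  0.0231]
```

View pics/s9.png

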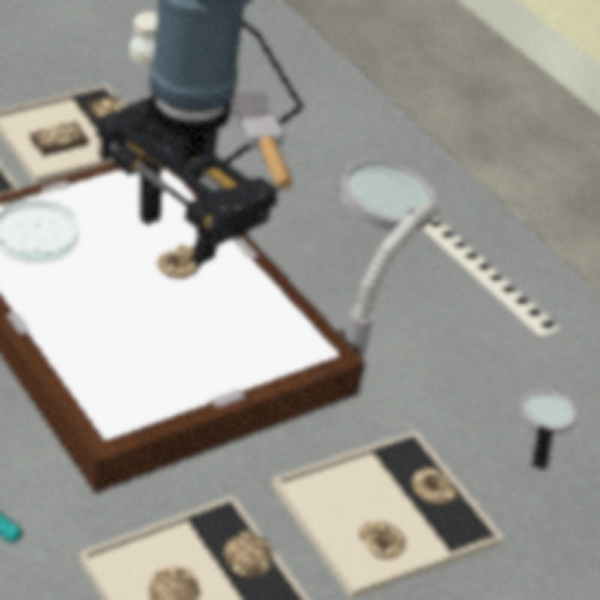

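>>> jog_arm:
  motion:
    - [0.066,[0.005,0.0035,0.01],[0,0,0]]
    - [0.066,[0.005,0.0035,0.02],[0,0,0]]
    - [0.066,[0.005,0.0035,0.027],[0,0,0]]
    - [0.066,[0.005,0.0035,0.031],[0,0,0]]
    - [0.066,[0.005,0.0035,0.033],[0,0,0]]
    - [0.066,[0.005,0.0035,0.033],[0,0,0]]
  force: 18

```text
clock: 20.98
position: [0.6064, 0.0077, 0.0554]
orientation: [-3.122, -0.349, 0.002]
wrist_force: [0.4, 0.5, 1.3]
width: 0.748
```

>>> jog_arm:
  motion:
    - [0.066,[0,0,0.0015],[0,0,0]]
    - [0.06,[0,0,0.0025],[0,0,0]]
    - [0.035,[0,0,0.0025],[0,0,0]]
    - [0.035,[0,0,0.0025],[0,0,0]]
    - [0.035,[0,0,0.0025],[0,0,0]]
    - [0.035,[0,0,0.0025],[0,0,0]]
    - [0.035,[0,0,0.0025],[0,0,0]]

```text
clock: 21.57
position: [0.607, 0.0078, 0.0537]
orientation: [-3.122, -0.349, -0.0]
wrist_force: [-0.5, -0.6, 0.8]
width: 0.539
```

```bash
python3 -c "
from h import *
go([.53,-.16,.115],.2)"
```

```text
t 21.57 pos [0.607  0.0078 0.0537] yaw 0.223 tilt [ 2.e-04  0.e+00 -1.e+00] F [-0.5 -0.6  0.8] w 0.0475
shift [-0.1122  0.1466 -0.0613]
turn [ 0.     -0.0002  0.0229]
```

>>> jog_arm:
  motion:
    - [0.035,[0,0,-0.004],[0,0,0]]
    - [0.035,[0,0,-0.02],[0,0,0]]
    - [0.035,[-0.01,0.013,-0.05],[0,0,0]]
    - [0.035,[-0.033,0.043,-0.06],[0,0,0]]
    - [0.035,[-0.056,0.073,-0.06],[0,0,-0.1]]
    - [0.035,[-0.079,0.103,-0.06],[0,0,-0.2]]
    - [0.035,[-0.1,0.131,-0.06],[0,0,-0.32]]
    - [0.035,[-0.112,0.147,-0.06],[0,0,-0.44]]

```text
clock: 22.23
position: [0.5277, -0.1652, 0.1137]
orientation: [2.968, 1.024, -0.003]
wrist_force: [-0.9, -1.0, -0.4]
width: 0.54
```

```bash
python3 -c "
from h import *
go([.620,-.286,.1],1.571)"
```

```text
t 22.23 pos [ 0.5277 -0.1652  0.1137] yaw 0.664 tilt [-0.0014 -0.0026 -1.    ] F [-0.9 -1.  -0.4] w 0.0476
shift [-0.0018  0.152   0.0139]
turn [-1.000e-04  3.000e-03 -9.067e-01]
```

>>> jog_arm:
  motion:
    - [0.035,[0,0.02,0],[0,0,-0.12]]
    - [0.035,[0,0.045,0],[0,0,-0.24]]
    - [0.035,[0,0.075,0],[0,0,-0.36]]
    - [0.035,[0,0.105,0],[0,0,-0.48]]
    - [0.035,[-0.001,0.13,0],[0,0,-0.6]]
    - [0.035,[-0.001,0.147,0.01],[0,0,-0.72]]
    - [0.035,[-0.001,0.147,0.012],[0,0,-0.84]]
    - [0.035,[-0.001,0.147,0.012],[0,0,-0.907]]

```text
clock: 22.9
position: [0.6192, -0.2785, 0.1004]
orientation: [-2.218, -2.224, 0.002]
wrist_force: [-0.0, 1.3, -0.9]
width: 0.539
```

>>> jog_arm:
  motion:
    - [0.035,[0,0,0.02],[0,0,0]]
    - [0.035,[0,0,0.045],[0,0,0]]
    - [0.035,[0,0,0.06],[0,0,0]]
    - [0.035,[0,0,0.06],[0,0,0]]
    - [0.035,[0,0,0.06],[0,0,0]]

```text
clock: 23.32
position: [0.6192, -0.2767, 0.041]
orientation: [-2.221, -2.219, 0.001]
wrist_force: [0.2, -0.4, -0.0]
width: 0.538
```

```bash
python3 -c "
from h import *
go([.620,-.286,.0065],1.571)
cv2.imwrite('pics/s10.png',cv2.resize(bot.capture('side')[180:330,280:430],(600,600),interpolation=cv2.INTER_CUBIC))
"
```

```text
t 23.32 pos [ 0.6192 -0.2767  0.041 ] yaw 1.57 tilt [-1.7e-03  5.0e-04 -1.0e+00] F [ 0.2 -0.4 -0. ] w 0.0474
shift [-0.0093  0.0009  0.0345]
turn [-0.0017 -0.0005 -0.0011]
```

View pics/s10.png

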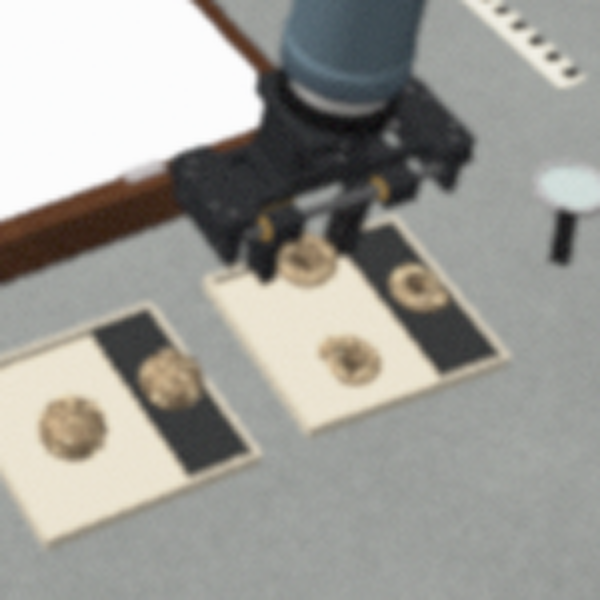

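>>> jog_arm:
  motion:
    - [0.035,[-0.005,0,0.002],[0,0,0]]
    - [0.035,[-0.009,0,0.01],[0,0,0]]
    - [0.035,[-0.009,0,0.022],[0,0,0]]
    - [0.035,[-0.009,0,0.03],[0,0,0]]
    - [0.035,[-0.009,0,0.032],[0,0,0]]
    - [0.035,[-0.009,0,0.032],[0,0,0]]

```text
clock: 23.87
position: [0.6189, -0.2853, 0.0081]
orientation: [-2.221, -2.219, 0.001]
wrist_force: [0.1, 0.2, -1.1]
width: 0.537
```

>>> jog_arm:
  motion:
    - [0.035,[0,0,0.0006],[0,0,0]]
    - [0.035,[0,0,0.0012],[0,0,0]]
    - [0.035,[0,0,0.0016],[0,0,0]]
    - [0.035,[0,0,0.0016],[0,0,0]]

```text
clock: 24.2
position: [0.62, -0.2859, 0.0082]
orientation: [2.222, 2.22, 0.0]
wrist_force: [-1.0, -0.8, -1.4]
width: 0.536
```

>>> jog_arm:
  motion:
    - [0.035,[0,0,0.0006],[0,0,0]]
    - [0.035,[0,0,0.001],[0,0,0]]
    - [0.035,[0,0,0.001],[0,0,0]]
    - [0.035,[0,0,0.001],[0,0,0]]

```text
clock: 24.53
position: [0.6197, -0.2859, 0.0069]
orientation: [-2.223, -2.22, 0.0]
wrist_force: [-0.0, -0.3, -0.5]
width: 0.536
```

>>> jog_arm:
  motion:
    - [0.035,[0,0,0.0005],[0,0,0]]
    - [0.035,[0,0,0.0008],[0,0,0]]
    - [0.035,[0,0,0.0008],[0,0,0]]

```text
clock: 24.78
position: [0.6199, -0.2859, 0.0067]
orientation: [2.223, 2.22, -0.0]
wrist_force: [-2.0, -0.6, 4.4]
width: 0.541
```

Contact; release, lift and retreat so the top camera sees everything.

>>> jog_arm:
  motion:
    - [0.056,[0,0,0],[0,0,0]]
    - [0.056,[0,0,0],[0,0,0]]
    - [0.056,[0,0,-0.002],[0,0,0]]
    - [0.056,[0,0,-0.02],[0,0,0]]
    - [0.056,[0,0,-0.05],[0,0,0]]
    - [0.056,[0,0,-0.09],[0,0,0]]
    - [0.056,[0,0,-0.13],[0,0,0]]
    - [0.056,[-0.03,-0.02,-0.15],[0,0,0]]

```text
clock: 25.45
position: [0.6067, -0.3077, 0.162]
orientation: [2.207, 2.229, 0.015]
wrist_force: [1.3, 0.3, 0.2]
width: 0.633
```

>>> jog_arm:
  motion:
    - [0.056,[-0.03,-0.03,0],[0,0,0]]
    - [0.056,[-0.06,-0.06,0],[0,0,0]]
    - [0.056,[-0.09,-0.09,0],[0,0,0]]
    - [0.056,[-0.12,-0.12,0],[0,0,0]]
    - [0.056,[-0.15,-0.15,0],[0,0,0]]
    - [0.056,[-0.18,-0.18,0],[0,0,0]]
    - [0.056,[-0.21,-0.21,0],[0,0,0]]
    - [0.056,[-0.24,-0.24,0],[0,0,0]]

```text
clock: 26.12
position: [0.3621, -0.5526, 0.1563]
orientation: [2.222, 2.22, -0.0]
wrist_force: [0.3, -0.5, 0.1]
width: 0.636
```

```bash
python3 -c "
from h import *
go(None)
im=bot.capture('top');cv2.imwrite('pics/raw2.png',im)
cv2.imwrite('pics/c2.png',cv2.resize(im[75:240,80:430],(800,377),interpolation=cv2.INTER_CUBIC))
d=cv2.absdiff(im,cv2.imread('pics/raw1.png'));print('dish diff',d[150:195,180:225].mean(),'bg diff',d[100:110,120:150].mean())
cv2.imwrite('pics/sraw2.png',cv2.resize(bot.capture('side'),(800,600),interpolation=cv2.INTER_CUBIC))"
```

```text
t 26.12 pos [ 0.3621 -0.5526  0.1563] yaw 1.57 tilt [ 1.e-04 -3.e-04 -1.e+00] F [ 0.3 -0.5  0.1] w 0.0561
dish diff 0.8660082304526749 bg diff 1.8144444444444445
```

View pics/c2.png

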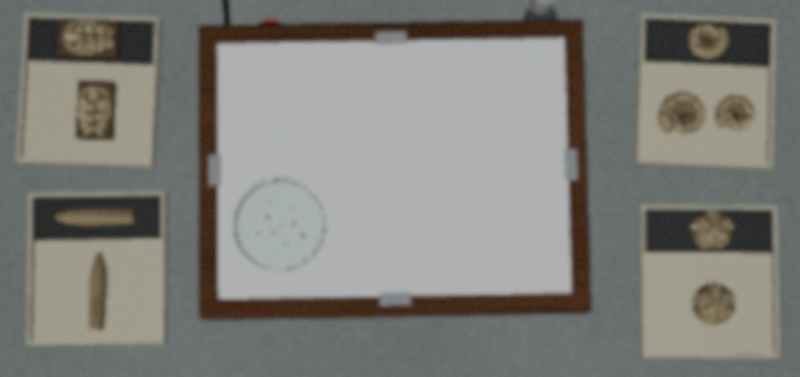

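View pics/sraw2.png

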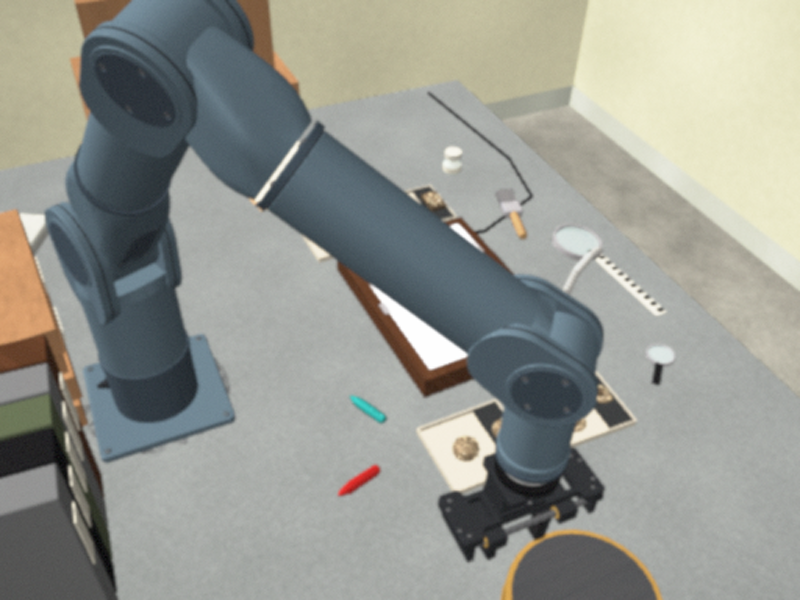

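The top view shows every find inside the open part of its own tray: the trilobite at (95,110), the belemnite at (97,290), the ammonites side by side at (682,112) and (735,112), and the urchin at (713,303). The dish at (280,224) has not moved. The side view shows the arm standing clear.

```bash
python3 -c "
from workcell import bot
print(bot.hand_in())"
```

```text
the job is handed in; nothing more can be done
None
```

All five fossils are in the open parts of the trays of their own kind, and the job was handed in at about 26 s of the 112 s allowed. The two ammonites lie side by side, about 10 mm apart by the release positions.

- **Setting down:** I lowered each fossil onto the card floor until the wrist sensor read a light contact (3–6 N), then opened the fingers. Nothing was dropped or turned over.
- **Last checks:** The final top picture shows all five lying flat with clear space to the tray walls and foam strips. The dish area matches the starting picture to within image noise. The red and turquoise look-alikes were left alone, and the gripper was clear of everything.
- **Corrected on the way:** The first grip on the smaller ammonite closed about 5 mm too high, so I opened and gripped again lower before lifting.

No check failed or disagreed.

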